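# Make up two guest-room drinks trays

## Task

Make up the two guest-room drinks trays from the stock lined up in front of them: the large tray with three recesses gets the coffee jar (cream lid), the pack of dark chocolate biscuits and the little carton of sugar, and the small tray with two recesses gets the cocoa jar (black lid) and the pack of pale biscuits. Stand every thing upright and fully down in the recess cut to its shape, lengthwise where the recess is long, and let it go. Leave the tall red spice jar standing where it is.

Things in the scene. Friction and masses are not known exactly. Their poses are not given: they have to be found in the camera images.
- large_tray: Large tray, 266 mm wide: routed wooden board, fixed, 150 mm deep (x), 16 mm thick; recesses 9 mm deep (floor 7 mm above its underside), centred at x = 0: at y = +80 mm 108 (x) by 71 mm (y) for the carton, at y = -5 mm 125 (x) by 64 mm (y) for a biscuit pack, at y = -85 mm round, 62 mm across, for a jar. Origin: centre of its underside, x to its back edge (away from the robot), y left, z up.
- small_tray: Small tray, 186 mm wide: routed wooden board, fixed, 150 mm deep (x), 16 mm thick; recesses 9 mm deep (floor 7 mm above its underside), centred at x = 0: at y = +37 mm 125 (x) by 64 mm (y) for a biscuit pack, at y = -43 mm round, 62 mm across, for a jar. Origin: centre of its underside, x to its back edge (away from the robot), y left, z up.
- coffee_jar_mid (a point): Small round coffee jar with a cream lid, 45 mm across (lid 40 mm, above 77 mm), 92 mm high, standing; grip it round the body in its upper half, some 20 mm above its centre. The point is its centre, half-way up (46 mm above its foot); z up.
- cocoa_jar_mid (a point): Small round cocoa jar with a black lid and dark brown contents, 47 mm across (lid 42 mm, above 82 mm), 98 mm high, standing; grip it round the body in its upper half, some 20 mm above its centre. The point is its centre, half-way up (49 mm above its foot); z up.
- dark_biscuits_mid (a point): Clear stand-up pack of very dark brown chocolate biscuits with a paper label, 109 mm long, 48 mm thick, 89 mm high, standing upright; pinch it across its thickness in its upper half, some 20 mm above its centre. The point is its centre, half-way up (44.5 mm above its foot); x runs across the thickness, y along the length, z up.
- pale_biscuits_mid (a point): Clear stand-up pack of pale golden-brown biscuits with a paper label, 109 mm long, 48 mm thick, 89 mm high, standing upright; pinch it across its thickness in its upper half, some 20 mm above its centre. The point is its centre, half-way up (44.5 mm above its foot); x runs across the thickness, y along the length, z up.
- sugar_box_mid (a point): Little closed orange and purple carton of sugar lying flat, 92 mm long (its x), 55 mm wide (its y), 40 mm high; pinch it across its width with the fingertips no lower than 15 mm above its underside, so that they stay clear of the deck when it is seated. The point is its centre, half-way up (20 mm above its underside); z up.
- spice_jar_mid (a point): Spice jar with red contents and a black lid, 43 mm across, 115 mm high, the tallest thing in the stock row; not wanted, it stays where it stands. The point is its centre, half-way up; z up.

How it is judged (in metres and radians):
At the end, for the whole second after the job is handed in: Large tray: coffee jar, dark biscuits, sugar carton; small tray: cocoa jar, pale biscuits; each on the floor of its recess (4 mm), upright (0.12 rad), centred to 10 mm (packs 14 mm along, 12 mm across), at rest and released; spice jar upright and within 40 mm of where it stood (x of coffee_jar_mid in the frame of large_tray between -0.01 and 0.01 m and y of coffee_jar_mid in the frame of large_tray between -0.095 and -0.075 m and z of coffee_jar_mid in the frame of large_tray between 0.049 and 0.057 m and angle between each of coffee_jar_mid, dark_biscuits_mid, sugar_box_mid, cocoa_jar_mid, pale_biscuits_mid's own z axis and vertical below 0.12 rad and linear speed of each of coffee_jar, dark_biscuits, sugar_box, cocoa_jar, pale_biscuits below 0.02 m/s and x of dark_biscuits_mid in the frame of large_tray between -0.014 and 0.014 m and y of dark_biscuits_mid in the frame of large_tray between -0.017 and 0.007 m and z of dark_biscuits_mid in the frame of large_tray between 0.0475 and 0.0555 m and x of sugar_box_mid in the frame of large_tray between -0.01 and 0.01 m and y of sugar_box_mid in the frame of large_tray between 0.07 and 0.09 m and z of sugar_box_mid in the frame of large_tray between 0.023 and 0.031 m and x of cocoa_jar_mid in the frame of small_tray between -0.01 and 0.01 m and y of cocoa_jar_mid in the frame of small_tray between -0.053 and -0.033 m and z of cocoa_jar_mid in the frame of small_tray between 0.052 and 0.06 m and x of pale_biscuits_mid in the frame of small_tray between -0.014 and 0.014 m and y of pale_biscuits_mid in the frame of small_tray between 0.025 and 0.049 m and z of pale_biscuits_mid in the frame of small_tray between 0.0475 and 0.0555 m and distance of spice_jar_mid from where it was at the start of the episode below 0.04 m and angle between spice_jar_mid's own z axis and vertical below 0.3 rad); the robot touches nothing.
It fails at once if the spice jar is moved by more than 40 mm or tipped (distance of spice_jar_mid from where it was at the start of the episode above 0.04 m or angle between spice_jar_mid's own z axis and vertical above 0.3 rad).
It also fails if it takes over 128 s, if anything falls off the work surface, if the arm or the gripper's body presses on something with over 40 N, if the wrist force passes 120 N, or if a joint passes its speed limit or range.

## Robot

A 6-joint arm with a two-finger parallel gripper is mounted at the origin on a cart in front of the work surface, level with it; the furniture and walls round the work are solid. World frame = base frame: x ahead of the robot, y to its left, z up, the work surface at z = 0. Lengths are in mm, angles in rad, forces in N, time in s.
With the tool pointing down it reaches from about 275 to 875 mm from the base axis. Payload 12.5 kg.
Tool frame: the origin (TCP) lies midway between the tips of the shut fingers; the grasp point (between the pads) lies 19 mm behind it; x points along the fingers, y is the direction in which the jaws open and shut, and the axes are right-handed (so a half turn about x gives the same grasp; the last joint's range is limited). The gripper opens to 85 mm and grips with 20 to 120 N. Pads are 22 mm wide; open, the fingers measure 114 mm over their backs; the gripper's body (76 mm by 85 mm) begins 54 mm behind the grasp point. The pads swing forward as they close: fully open they stand 13 mm farther back than shut.
Start: joints at [1.084, 0.351, 1.652, -0, 1.139, -0.085], TCP at [215.06, 506.195, 231.29] pointing down, gripper open.
Joint ranges: [-2.75, 2.75], [-0.79, 2.1], [0.01, 2.65], [-1.57, 4.71], [0.07, 3.14], [-2.87, 2.87]. Speed limits (rad/s): [2.22, 2.22, 2.79, 3.14, 3.14, 3.14].

## Interface

Orientations are given as a unit quaternion [x, y, z, w].
In Python, from rig import monitor, viewer, arm gives the robot as it stands.
- The arm moves only by the tool servo_tool, never from a script. Its argument "plan" is text: rows parted by semicolons, each of 6 numbers parted by spaces: the shift along the tool's x, y, z in units of 0.03 m (1.0 is 0.03 m), then the turn, a rotation vector about the tool's x, y, z in units of 0.08 rad (1.0 is 0.08 rad). In form: x y z wx wy wz; .... A call has 1 to 20 rows; each row shifts and turns the commanded pose from where the row before left it, along the tool's axes as they then stand; what a row does not reach is not made up. A row lasts 1/10 s, in which the tool goes at most 50 mm and 8.59 degrees, less where a joint would pass 70% of its speed; a pose out of reach is approached as far as the arm can. A call with a number of a shift or a turn outside -1 to 1 is refused whole. A call with a gripper value outside its range is refused whole. "gripper" is the opening, from 0 (shut) to 1 (fully open), set as the call begins (left out, the last holds). The fingers move at their own pace and stop on an object; "newtons" is the grip in N (left out, the last holds). Time passes only in rows, so rows that do not move let the fingers close. It gives the time, the measured TCP pose, the force and the opening at its end, in the units of the state.
- monitor.state(): the state, without advancing time (a new reading comes with each control period).
- viewer.grab_frame(name): name is "scene" or "side" or "wrist"; returns (picture, depth): 420x560x3 uint8, blue, green, red; 420x560 float32, mm along the optical axis (not along the pixel's ray), 0 where there is no reading.
- viewer.calibration(name): a dict with "camera_matrix" (3x3 intrinsics, pixels), "R" (3x3) and "t" (3): a world point X has camera coordinates R X + t. Camera axes: x right, y down, z forward; pixel columns grow to the right and rows downward; lengths in mm; the calibration is good to about 2 mm. A picture is of the moment at which its call begins: read the wrist's pose just before it. calibration takes no time and is no camera call; for the wrist camera it gives the pose at the moment of the call.
- arm.hand_in(): hands the job in, once; it reports no verdict.
The state is a dict: "clock": time; "qpos": joint angles; "joint_velocities": joint speeds; "effort": joint torques, N m; "ee_pos": TCP position; "eef_rot": TCP orientation; "force": force on the tool from outside, world axes, zero at the start; "ft_torque": the same for the moment, N m; "opening": finger opening in mm.
Only numpy, scipy, OpenCV 4.12 (cv2) and the standard library are available. Lean on these libraries where they do the work, as an engineer would, in place of code of your own. Each camera call takes 0.05 s, during which the arm holds its last target. There are 200 camera calls.

## Working session

There is one attempt and no reset: what is moved stays moved. The work goes in short steps, Python scripts to look and compute and a tool call to move; the robot and the scene stay as the last step left them, time stands still between calls to the robot, and variables do not carry over. Pictures are saved under pics/ and viewed, on a budget of 14 in all, crops included, one or two more only if the job needs it, and the job is handed in when it is done.

Besides the shell and the picture viewer there is one more tool, called after "Request:" by a JSON object that holds its "name" and its "arguments". servo_tool: Moves the arm, as the interface text tells. Its arguments: {"type":"object","properties":{"plan":{"type":"string"},"gripper":{"type":"number"},"newtons":{"type":"number"}},"required":["plan"]}

```bash
ls; mkdir -p pics; python3 - <<'E'
from rig import monitor, viewer, arm
import cv2,numpy as np
s=monitor.state();print(s)
for n in ("scene","side"):
    p,d=viewer.grab_frame(n);cv2.imwrite(f"pics/{n}0.png",p);np.save(f"pics/{n}0.npy",d)
    print(n,viewer.calibration(n))
E
```

```text
pics
{'clock': 0.0, 'qpos': array([ 1.08442748e+00,  3.51237561e-01,  1.65242722e+00, -2.54741252e-05,
        1.13909663e+00, -8.45897837e-02]), 'joint_velocities': array([-0.00018171,  0.00015467,  0.00174641, -0.00034938, -0.00144456,
        0.00024867]), 'effort': array([ 3.41997993e-04, -5.06110239e+01, -2.91399157e+01, -8.69824362e-05,
        4.58087903e-03, -1.71202555e-05]), 'ee_pos': array([214.9022611 , 505.91704843, 230.75650564]), 'eef_rot': array([ 0.14069431,  0.69299564, -0.14149191,  0.6927786 ]), 'force': array([0.12221136, 0.57831646, 0.30676655]), 'ft_torque': array([ 0.03762157, -0.02563907,  0.02618771]), 'opening': 85.57322336814977}
scene {'camera_matrix': array([[391.71606294,   0.        , 282.76948585],
       [  0.        , 391.71606294, 205.11311995],
       [  0.        ,   0.        ,   1.        ]]), 'R': array([[-0.64232148, -0.76629248,  0.01479697],
       [-0.42667197,  0.34147358, -0.83746452],
       [ 0.63668999, -0.5442349 , -0.54629134]]), 't': array([264.6937804 , 301.64297604, 538.11286079])}
side {'camera_matrix': array([[394.79217951,   0.        , 277.50823607],
       [  0.        , 394.79217951, 206.13555252],
       [  0.        ,   0.        ,   1.        ]]), 'R': array([[ 0.97845653, -0.2055148 ,  0.01965948],
       [-0.09534816, -0.53429761, -0.83990166],
       [ 0.18311624,  0.81993276, -0.54238244]]), 't': array([-530.50382648,   72.50713603,  846.69976155])}
```

View pics/scene0.png

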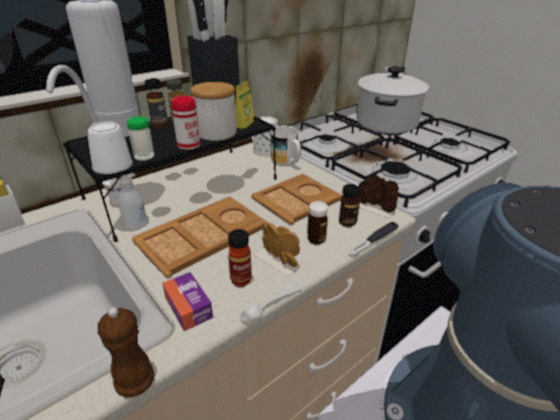

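View pics/side0.png

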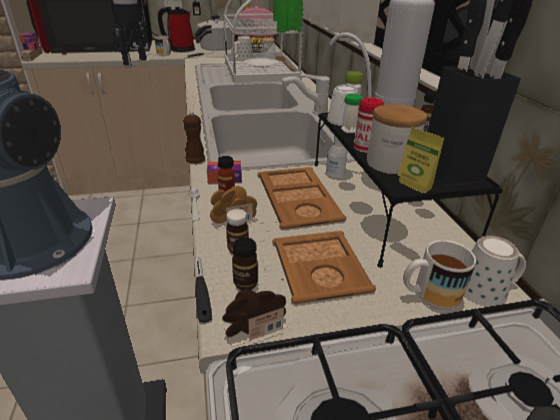

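The scene view shows, left to right in the stock row: mill (130,350), sugar (188,300), spice jar (240,258), pale pack (282,243), coffee jar (317,222), cocoa jar (349,206) and dark pack (378,192). The trays are at (200,235) and (297,198). A shelf stands behind them. The side view agrees. Next I'll make a rectified top view from the depth data.

```bash
cat > h.py <<'E'
from rig import monitor, viewer, arm
import cv2,numpy as np
def cloud(d,c):
    K,R,t=c["camera_matrix"],c["R"],c["t"]
    v,u=np.indices(d.shape)
    P=np.stack([(u-K[0,2])/K[0,0]*d,(v-K[1,2])/K[1,1]*d,d],-1)
    return (P-t)@R   # R^T (P-t)
def proj(X,c):
    p=(np.asarray(X,float)@c["R"].T+c["t"])@c["camera_matrix"].T
    return p[...,:2]/p[...,2:]
E
python3 - <<'E'
from h import *
x0,x1,y0,y1=250,850,-420,520
H=np.full((x1-x0,y1-y0),-1.);C=np.zeros((x1-x0,y1-y0,3),np.uint8)
for n in ("scene","side"):
    p=cv2.imread(f"pics/{n}0.png");d=np.load(f"pics/{n}0.npy")
    X=cloud(d,viewer.calibration(n));ok=(d>0)&(X[...,2]<400)&(X[...,2]>-15)
    ok&=(X[...,0]>x0+2)&(X[...,0]<x1-3)&(X[...,1]>y0+2)&(X[...,1]<y1-3)
    Q=X[ok];c=p[ok]
    o=np.argsort(Q[:,2]);Q=Q[o];c=c[o]
    for q,k in zip(Q,c):
        i=int(x1-q[0]);j=int(y1-q[1]);s=H[i-1:i+2,j-1:j+2]
        m=s<q[2];s[m]=q[2];C[i-1:i+2,j-1:j+2][m]=k
for y in range(-400,520,100): cv2.putText(C,str(y),(y1-y,10),0,.35,(0,255,255));cv2.line(C,(y1-y,0),(y1-y,600),(0,255,255),1)
for x in range(300,850,100): cv2.putText(C,str(x),(0,x1-x),0,.35,(0,255,255));cv2.line(C,(0,x1-x),(940,x1-x),(0,255,255),1)
np.save("pics/H.npy",H)
cv2.imwrite("pics/top.png",cv2.resize(C,(800,510),interpolation=cv2.INTER_AREA))
E
```

```text
(no output)
```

View pics/top.png

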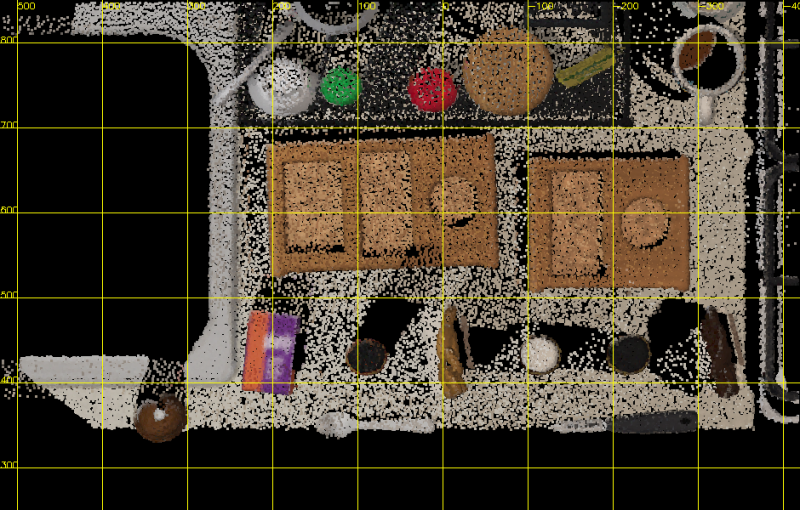

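```bash
cat > m.py <<'E'
from h import *
A={}
for n in ("scene","side"):
    p=cv2.imread(f"pics/{n}0.png");d=np.load(f"pics/{n}0.npy")
    X=cloud(d,viewer.calibration(n));X[d<=0]=np.nan
    A[n]=X.reshape(-1,3)
def sel(n,xr,yr,zr):
    X=A[n];m=np.ones(len(X),bool)
    for k,r in enumerate((xr,yr,zr)): m&=(X[:,k]>r[0])&(X[:,k]<r[1])
    return X[m]
for n in A:
    print(n)
    print(" table z",np.median(sel(n,(480,500),(-200,150),(-10,10))[:,2]))
    for nm,xr,yr in (("large",(515,700),(-75,215)),("small",(495,680),(-295,-90))):
        Q=sel(n,xr,yr,(11,22)); r=cv2.minAreaRect(Q[:,:2].astype(np.float32));print(" ",nm,len(Q),np.median(Q[:,2]).round(1),r,cv2.boxPoints(r).round(0).tolist())
    for nm,xr,yr in (("sugar",(380,490),(160,240)),("spice",(390,475),(60,120)),("pale",(370,500),(-42,10)),("coffee",(390,480),(-150,-80)),("cocoa",(390,480),(-255,-190)),("dark",(370,500),(-360,-295))):
        Q=sel(n,xr,yr,(8,130)); 
        top=np.percentile(Q[:,2],98);T=Q[Q[:,2]>top-5]
        print(" ",nm,len(Q),"top",top.round(1),"topc",((np.percentile(T[:,:2],2,axis=0)+np.percentile(T[:,:2],98,axis=0))/2).round(0),"ext",np.percentile(Q,1,axis=0).round(0),np.percentile(Q,99,axis=0).round(0),"rect",[np.round(k,1) for k in cv2.minAreaRect((T if nm=="sugar" else Q)[:,:2].astype(np.float32))])
E
python3 m.py
```

```text
scene
 table z -1.1033418520091784
  large 2566 14.5 ((609.802734375, 72.80184936523438), (156.2049560546875, 264.03448486328125), 2.3220908641815186) [[526.0, 202.0], [537.0, -62.0], [693.0, -56.0], [682.0, 208.0]]
  small 1321 14.4 ((586.303466796875, -192.31399536132812), (158.7809295654297, 183.864501953125), 0.2736877202987671) [[506.0, -101.0], [507.0, -285.0], [666.0, -284.0], [665.0, -100.0]]
  sugar 1766 top 40.7 topc [435. 203.] ext [388. 175.   9.] [481. 234.  41.] rect [array([436.1, 202.9]), array([55.2, 95.2]), np.float64(83.6)]
  spice 1163 top 114.8 topc [431.  92.] ext [411.  75.  11.] [446. 113. 115.] rect [array([430.3,  92.7]), array([41.2, 40.7]), np.float64(14.7)]
  pale 1107 top 86.5 topc [425.  -5.] ext [385. -21.   9.] [485.   5.  87.] rect [array([435.8,  -4.1]), array([107.2,  25.5]), np.float64(9.7)]
  coffee 767 top 91.7 topc [ 432. -112.] ext [ 411. -129.   10.] [454. -92.  92.] rect [array([ 430.9, -110.9]), array([44.3, 39.9]), np.float64(46.1)]
  cocoa 755 top 97.6 topc [ 434. -216.] ext [ 411. -234.   10.] [ 451. -194.   98.] rect [array([ 431.3, -21
[... 801 characters left out ...]
 67.  40.] [450. 104. 115.] rect [array([430.2,  85.9]), array([41.7, 41.1]), np.float64(87.4)]
  pale 1136 top 86.4 topc [427.  -8.] ext [385. -32.  10.] [486.  -0.  87.] rect [array([436.5, -15.8]), array([106.2,  35.9]), np.float64(7.8)]
  coffee 674 top 92.5 topc [ 433. -116.] ext [ 410. -136.   14.] [454. -99.  93.] rect [array([ 431.4, -116.9]), array([43., 45.]), np.float64(58.0)]
  cocoa 1189 top 98.5 topc [ 434. -220.] ext [ 411. -243.   12.] [ 455. -204.   99.] rect [array([ 432.9, -222.7]), array([43.5, 44. ]), np.float64(26.5)]
  dark 2355 top 86.2 topc [ 429. -331.] ext [ 387. -352.   10.] [ 486. -318.   87.] rect [array([ 435.8, -334.5]), array([107. ,  35.2]), np.float64(2.6)]
```

```bash
cat >> h.py <<'E'
from scipy.spatial.transform import Rotation as Ro
def go(target,yaw=None):
    """shift in tool units to world target; turn (tool x units) to bring jaw axis to yaw (0 = world y)"""
    s=monitor.state();R=Ro.from_quat(s["eef_rot"]).as_matrix()
    print("t",round(s["clock"],1),"pos",s["ee_pos"].round(1),"F",s["force"].round(1),"op",round(s["opening"],1))
    print("axes x",R[:,0].round(3),"y",R[:,1].round(3),"z",R[:,2].round(3))
    if target is not None: print("shift units",(R.T@(np.array(target)-s["ee_pos"])/30).round(2))
    if yaw is not None:
        best=None
        for sg in (1,-1):
            y=sg*np.array([-np.sin(yaw),np.cos(yaw),0]);x=np.array([0,0,-1.])
            D=np.stack([x,y,np.cross(x,y)],1)
            r=Ro.from_matrix(R.T@D).as_rotvec()
            print("turn units",(r/.08).round(2),"q6 now",s["qpos"][5].round(2), "after-frame shift",(D.T@(np.array(target)-s["ee_pos"])/30).round(2))
E
python3 - <<'E'
from h import *
go([430,-10,300],0)
c=viewer.calibration("wrist");s=monitor.state()
print(c["camera_matrix"],"cam pos",-c["R"].T@c["t"]-s["ee_pos"],"fwd",c["R"][2])
E
```

```text
t 0.1 pos [214.9 506.  230.8] F [ 0.2 -0.1 -0.4] op 85.5
axes x [-0.    -0.001 -1.   ] y [ 0.391  0.92  -0.001] z [ 0.92  -0.391 -0.   ]
shift units [ -2.29 -13.03  13.32]
turn units [-5.02 -0.    0.01] q6 now -0.08 after-frame shift [ -2.31 -17.2    7.17]
turn units [3.425e+01 2.000e-02 1.000e-02] q6 now -0.08 after-frame shift [-2.31 17.2  -7.17]
[[290.45683847   0.         275.9275073 ]
 [  0.         290.45683847 207.25626211]
 [  0.           0.           1.        ]] cam pos [-62.47694658  27.32578188 142.58657853] fwd [ 0.24761568 -0.1050966  -0.96314131]
```

Request:
{"name": "servo_tool", "arguments": {"plan": "-0.6 0 0 -1 0 0;-0.6 0 0 -1 0 0;-0.6 0 0 -1 0 0;-0.6 0 0 -1 0 0;-0.6 0 0 -1 0 0;0 -1 0.6 0 0 0;0 -1 0.6 0 0 0;0 -1 0.6 0 0 0;0 -1 0.6 0 0 0;0 -1 0.6 0 0 0;0 -1 0.6 0 0 0;0 -1 0.6 0 0 0;0 -1 0.6 0 0 0;0 -1 0.6 0 0 0;0 -1 0.6 0 0 0;0 -1 0.6 0 0 0;0 -1 0.6 0 0 0;0 -1 0.6 0 0 0;0 -1 0 0 0 0;0 -1 0 0 0 0", "gripper": 1, "newtons": 30}}

```text
clock: 2.1
ee_pos: [448.2, 54.5, 320.9]
eef_rot: [0.001, 0.707, -0.001, 0.707]
force: [0.3, -0.1, 0.2]
opening: 85.3
```

Request:
{"name": "servo_tool", "arguments": {"plan": "0 -1 0 0 0 0;0 -1 0 0 0 0;0 0 0 0 0 0;0 0 0 0 0 0"}}

```text
clock: 2.5
ee_pos: [448.0, -4.4, 321.1]
eef_rot: [0.001, 0.707, -0.001, 0.707]
force: [0.0, 0.8, 0.4]
opening: 85.5
```

```bash
python3 - <<'E'
from h import *
go(None)
c=viewer.calibration("wrist");p,d=viewer.grab_frame("wrist")
cv2.imwrite("pics/w1.png",p);np.savez("pics/w1.npz",d=d,**c)
X=cloud(d,c)
def deckrect(xr,yr,zr):
    m=(d>0)
    for k,r in enumerate((xr,yr,zr)): m&=(X[...,k]>r[0])&(X[...,k]<r[1])
    Q=X[m];r=cv2.minAreaRect(Q[:,:2].astype(np.float32));print(len(Q),np.median(Q[:,2]).round(1),[np.round(k,1) for k in r])
    return Q
deckrect((515,700),(-75,215),(11,22));deckrect((495,680),(-300,-90),(11,22))
for nm,xr,yr in (("sugar",(380,490),(160,245)),("spice",(390,475),(60,120)),("pale",(370,500),(-45,10)),("coffee",(390,480),(-150,-80)),("cocoa",(390,480),(-255,-190)),("dark",(370,500),(-370,-295))):
    m=(d>0)
    for k,r in enumerate((xr,yr,(8,130))): m&=(X[...,k]>r[0])&(X[...,k]<r[1])
    Q=X[m]
    if len(Q)<20: print(nm,len(Q));continue
    top=np.percentile(Q[:,2],98);T=Q[Q[:,2]>top-5]
    print(nm,len(Q),top.round(1),"topc",((np.percentile(T[:,:2],2,axis=0)+np.percentile(T[:,:2],98,axis=0))/2).round(1),"ext",np.percentile(Q,1,axis=0).round(0),np.percentile(Q,99,axis=0).round(0),[np.round(k,1) for k in cv2.minAreaRect(T[:,:2].astype(np.float32))])
# recess floors
for nm,xr,yr in (("carton",(540,670),(110,190)),("packL",(540,680),(25,105)),("jarL",(570,655),(-55,25)),("packS",(515,655),(-198,-118)),("jarS",(545,630),(-280,-200))):
    print(nm);deckrect(xr,yr,(2,10.5))
E
```

```text
t 2.5 pos [448.   -4.4 321.1] F [0.  0.8 0.4] op 85.5
axes x [-0.  0. -1.] y [0.003 1.    0.   ] z [ 1.    -0.003 -0.   ]
6346 16.2 [array([610. ,  70.8]), array([158.6, 265.5]), np.float64(2.4)]
4600 15.9 [array([ 588.8, -195.5]), array([159.5, 185.4]), np.float64(0.2)]
sugar 2896 41.9 topc [436.5 201.5] ext [390. 171.  10.] [482. 231.  42.] [array([436.9, 201.7]), array([56.7, 92. ]), np.float64(84.0)]
spice 1266 116.5 topc [432.7  89.5] ext [412.  68.  18.] [450. 106. 117.] [array([432.8,  89.9]), array([36. , 36.1]), np.float64(27.1)]
pale 1117 88.8 topc [428.3  -6.3] ext [387. -32.  15.] [486.   5.  89.] [array([428.5,  -7.6]), array([69.4, 17.5]), np.float64(17.5)]
coffee 1174 93.2 topc [ 433.6 -113.4] ext [ 412. -131.   12.] [456. -93.  93.] [array([ 433.9, -113.7]), array([37.5, 38. ]), np.float64(25.7)]
cocoa 1768 99.1 topc [ 435.5 -217.4] ext [ 413. -235.   13.] [ 455. -196.   99.] [array([ 435.6, -218.3]), array([39.8, 40.2]), np.float64(16.2)]
dark 3359 86.6 topc [ 429.7 -328.6] ext [ 387. -339.    9.] [ 487. -308.   88.] [array([ 429.6, -325.6]), array([66.1, 23.6]), np.float64(9.8)]
carton
1378 8.1 [array([610.4, 152. ]), array([107.1,  70.2]), np.float64(2.0)]
packL
2406 8.0 [array([613.7,  66.6]), array([123.4,  64.1]), np.float64(2.0)]
jarL
868 7.9 [array([616.6, -14. ]), array([60.5, 58.9]), np.float64(79.7)]
packS
1754 7.7 [array([ 590.2, -160.1]), array([123.8,  63.2]), np.float64(0.3)]
jarS
896 7.8 [array([ 591.2, -241.3]), array([58.6, 57.9]), np.float64(1.9)]
```

View pics/w1.png

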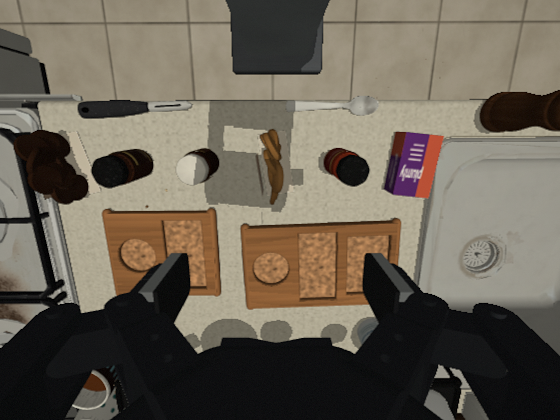

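The wrist view, upside down with the robot at the top, shows the sugar (412,165), spice jar (346,167), pale pack (272,165), coffee (197,165), cocoa (122,165) and dark pack (52,165). The recess floors are clear. The measurements agree with the given sizes and heights and with the other cameras, so I'll take the sugar first.

Request:
{"name": "servo_tool", "arguments": {"plan": "0.6 0.98 -0.055 0 0 0;0.6 0.98 -0.055 0 0 0;0.6 0.98 -0.055 0 0 0;0.6 0.98 -0.055 0 0 0;0.6 0.98 -0.055 0 0 0;0.6 0.98 -0.055 0 0 0;0.6 0.98 -0.055 0 0 0;0.5 0 0 0.65 0 0;0.5 0 0 0.65 0 0;0.9 0 0 0 0 0;0.9 0 0 0 0 0;0.9 0 0 0 0 0;0.8 0 0 0 0 0;0 0 0 0 0 0;0 0 0 0 0 0"}}

```text
clock: 4.05
ee_pos: [436.8, 202.2, 60.6]
eef_rot: [0.037, 0.706, -0.037, 0.706]
force: [-0.5, -1.0, -0.1]
opening: 85.1
```

```bash
python3 - <<'E'
from h import *
go([436.5,201.5,14],-.105)
c=viewer.calibration("wrist");p,d=viewer.grab_frame("wrist")
cv2.imwrite("pics/w2.png",p)
H=np.load("pics/H.npy")
print("stove heights", [[int(np.median(H[850-x-3:850-x+3,520-y-4:520-y+4].max())) for y in (-370,-380,-390,-400,-410)] for x in (400,440,480)])
E
```

```text
t 4.0 pos [436.8 202.2  60.6] F [-0.5 -1.  -0.1] op 85.1
axes x [-0. -0. -1.] y [ 0.105  0.995 -0.   ] z [ 0.995 -0.105 -0.   ]
shift units [ 1.55 -0.03 -0.01]
turn units [ 0.   -0.01  0.  ] q6 now -1.13 after-frame shift [ 1.55 -0.03 -0.01]
turn units [-3.927e+01 -0.000e+00 -1.000e-02] q6 now -1.13 after-frame shift [1.55 0.03 0.01]
stove heights [[1, 34, 33, 2, -1], [0, 33, 34, 0, -1], [0, 33, 34, 0, -1]]
```

View pics/w2.png

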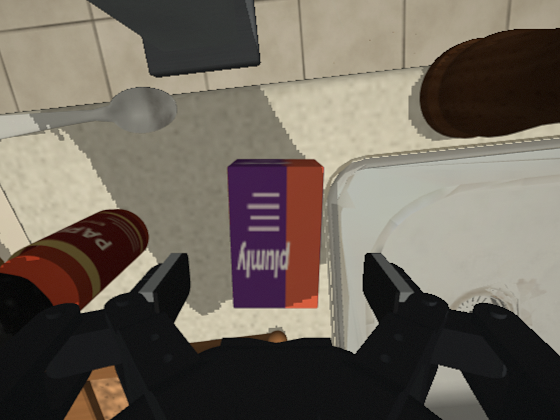

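The carton is square between the fingers: box at columns 229–323, fingers at about 180 and 370. I'll descend, close and lift.

Request:
{"name": "servo_tool", "arguments": {"plan": "0.8 0 0 0 0 0;0.75 0 0 0 0 0;0 0 0 0 0 0"}}

```text
clock: 4.4
ee_pos: [436.4, 201.6, 13.2]
eef_rot: [0.037, 0.707, -0.038, 0.706]
force: [-0.5, -0.3, 0.8]
opening: 85.6
```

Request:
{"name": "servo_tool", "arguments": {"plan": "0 0 0 0 0 0;0 0 0 0 0 0;0 0 0 0 0 0;0 0 0 0 0 0;0 0 0 0 0 0;0 0 0 0 0 0;0 0 0 0 0 0;0 0 0 0 0 0", "gripper": 0, "newtons": 40}}

```text
clock: 5.2
ee_pos: [437.8, 202.0, 15.4]
eef_rot: [0.038, 0.705, -0.037, 0.707]
force: [-2.1, 0.1, 7.6]
opening: 54.3
```

Request:
{"name": "servo_tool", "arguments": {"plan": "-0.5 0 0 0 0 0;-1 0 0 0 0 0;-1 0 0 0 0 0;-0.3 0 0 -0.9 0 0;0 0 0 -0.9 0 0;0 -0.3 0.9 0 0 0;0 -0.3 0.9 0 0 0;0 -0.3 0.9 0 0 0;0 -0.3 0.9 0 0 0;0 -0.3 0.9 0 0 0;0 -0.3 0.9 0 0 0;0 0 0.25 0 0 0;0 0 0 0 0 0"}}

```text
clock: 6.5
ee_pos: [608.9, 154.1, 98.3]
eef_rot: [-0.013, 0.707, 0.013, 0.707]
force: [-0.7, 0.7, -0.6]
opening: 54.3
```

```bash
python3 - <<'E'
from h import *
go([609.5,152,21],.037)
c=viewer.calibration("wrist");p,d=viewer.grab_frame("wrist")
cv2.imwrite("pics/w3.png",p)
X=cloud(d,c)
for nm,xr,yr in (("carton",(540,670),(110,190)),("packL",(540,680),(25,105)),("jarL",(570,655),(-55,25))):
    m=(d>0)
    for k,r in enumerate((xr,yr,(2,10.5))): m&=(X[...,k]>r[0])&(X[...,k]<r[1])
    Q=X[m];r=cv2.minAreaRect(Q[:,:2].astype(np.float32));print(nm,len(Q),[np.round(k,1) for k in r],np.percentile(Q,[1,99],axis=0).round(1).tolist())
E
```

```text
t 6.5 pos [608.9 154.1  98.3] F [-0.7  0.7 -0.6] op 54.3
axes x [ 0.001  0.    -1.   ] y [-0.038  0.999  0.   ] z [0.999 0.038 0.001]
shift units [ 2.58 -0.07  0.02]
turn units [ 0.01  0.01 -0.  ] q6 now -1.43 after-frame shift [ 2.58 -0.07  0.02]
turn units [-3.926e+01  0.000e+00  2.000e-02] q6 now -1.43 after-frame shift [ 2.58  0.07 -0.02]
carton 1981 [array([563.1, 149.6]), array([16.8, 71.4]), np.float64(2.2)] [[554.1, 114.2, 6.0], [572.0, 184.8, 9.3]]
packL 10538 [array([612.3,  64.9]), array([125.5,  63.6]), np.float64(2.0)] [[550.3, 33.0, 6.1], [673.4, 95.3, 9.7]]
jarL 3981 [array([615.4, -16.3]), array([58.2, 60.1]), np.float64(84.1)] [[586.7, -44.2, 6.0], [644.3, 11.0, 10.0]]
```

View pics/w3.png

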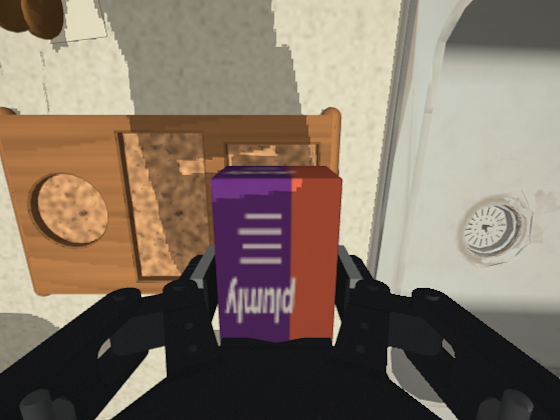

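The carton is held square above its recess: box at columns 213–342, recess edges at columns 225–320 behind it. I'll correct y by -3.6 mm and lower it.

Request:
{"name": "servo_tool", "arguments": {"plan": "0.7 -0.12 0 0 0 0;0.8 0 0 0 0 0;0.6 0 0 0 0 0;0.2 0 0 0 0 0;0.15 0 0 0 0 0;0.1 0 0 0 0 0;0 0 0 0 0 0"}}

```text
clock: 7.25
ee_pos: [608.9, 150.8, 22.5]
eef_rot: [-0.014, 0.707, 0.014, 0.707]
force: [0.9, -0.2, -1.0]
opening: 54.1
```

Request:
{"name": "servo_tool", "arguments": {"plan": "0.06 0 0 0 0 0;0.04 0 0 0 0 0;0 0 0 0 0 0"}}

```text
clock: 7.55
ee_pos: [609.0, 150.8, 22.4]
eef_rot: [-0.014, 0.707, 0.014, 0.707]
force: [-16.4, -3.3, 34.8]
opening: 54.3
```

Request:
{"name": "servo_tool", "arguments": {"plan": "0 0 0 0 0 0;0 0 0 0 0 0;0 0 0 0 0 0;-0.3 0 0 0 0 0;-0.6 0 0 0 0 0;-1 0 0 0 0 0;-1 0 0 0 0 0;-1 0 0 0 0 0;-1 0 0 0 0 0", "gripper": 0.82}}

```text
clock: 8.45
ee_pos: [608.4, 150.5, 167.1]
eef_rot: [-0.013, 0.707, 0.014, 0.707]
force: [-0.6, -0.5, -0.3]
opening: 69.5
```

Request:
{"name": "servo_tool", "arguments": {"plan": "-1 0 0 0.46 0 0;0 -0.92 -0.96 0 0 0;0 -0.92 -0.96 0 0 0;0 -0.92 -0.96 0 0 0;0 -0.92 -0.96 0 0 0;0 -0.92 -0.96 0 0 0;0 -0.92 -0.96 0 0 0;0 0 0 0 0 0;0 0 0 0 0 0", "gripper": 1}}

```text
clock: 9.35
ee_pos: [436.2, -15.6, 196.0]
eef_rot: [-0.0, 0.707, -0.0, 0.708]
force: [-0.1, 0.1, 0.4]
opening: 85.4
```

```bash
python3 - <<'E'
from h import *
go([436,-15,44],0)
c=viewer.calibration("wrist");p,d=viewer.grab_frame("wrist")
X=cloud(d,c);np.savez("pics/w4.npz",d=d,p=p,**c)
# overlay guide: 109x48 box at z=89/0
for z,col in ((89,(0,255,0)),(0,(0,0,255))):
    b=np.array([[436+a*54.5,-15+e*24,z] for a,e in((-1,-1),(1,-1),(1,1),(-1,1))])
    cv2.polylines(p,[proj(b,c).round().astype(int)],True,col,1)
cv2.imwrite("pics/w4.png",p)
for zr in ((5,30),(30,60),(60,95)):
    m=(d>0)
    for k,r in enumerate(((365,505),(-60,40),zr)): m&=(X[...,k]>r[0])&(X[...,k]<r[1])
    Q=X[m]
    if len(Q)>5:print(zr,len(Q),np.percentile(Q,[0.5,99.5],axis=0).round(0).tolist(),[np.round(k,1) for k in cv2.minAreaRect(Q[:,:2].astype(np.float32))])
E
```

```text
t 9.3 pos [436.2 -15.6 196. ] F [-0.1  0.1  0.4] op 85.4
axes x [ 0.001 -0.    -1.   ] y [ 0.  1. -0.] z [ 1.    -0.     0.001]
shift units [ 5.07  0.02 -0.01]
turn units [-0.    0.02  0.  ] q6 now -1.71 after-frame shift [ 5.07  0.02 -0.01]
turn units [ 3.927e+01  0.000e+00 -3.000e-02] q6 now -1.71 after-frame shift [ 5.07 -0.02  0.01]
(5, 30) 146 [[384.0, -33.0, 6.0], [485.0, 2.0, 30.0]] [array([433. , -19.1]), array([ 32.5, 100.5]), np.float64(79.3)]
(30, 60) 451 [[385.0, -33.0, 30.0], [489.0, 2.0, 60.0]] [array([438.3, -14.1]), array([105.2,  36. ]), np.float64(3.1)]
(60, 95) 1678 [[389.0, -21.0, 60.0], [482.0, 5.0, 90.0]] [array([435.2,  -6.5]), array([97.4, 23.4]), np.float64(8.1)]
```

View pics/w4.png

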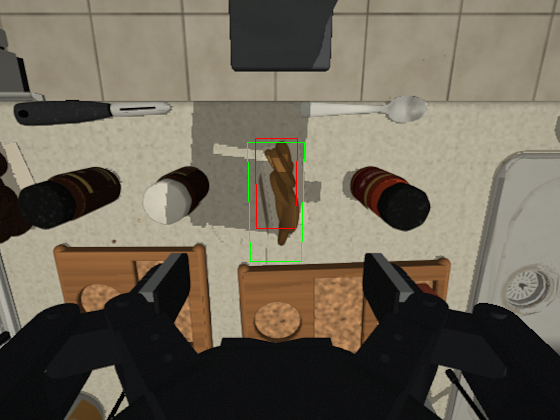

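The guide box (109×48 mm at y=-15) encloses the biscuits (columns 265–300) and the label strip (261–268). The visible body spans y from -33 to +5, so the centre is about -14. I'll descend and pinch.

Request:
{"name": "servo_tool", "arguments": {"plan": "0.9 0.05 0 0 0 0;1 0 0 0 0 0;1 0 0 0 0 0;1 0 0 0 0 0;0.8 0 0 0 0 0;0.35 0 0 0 0 0;0 0 0 0 0 0"}}

```text
clock: 10.1
ee_pos: [435.9, -13.3, 42.9]
eef_rot: [-0.001, 0.708, 0.001, 0.706]
force: [-0.1, -0.1, 0.8]
opening: 85.3
```

Request:
{"name": "servo_tool", "arguments": {"plan": "0 0 0 0 0 0;0 0 0 0 0 0;0 0 0 0 0 0;0 0 0 0 0 0;0 0 0 0 0 0;0 0 0 0 0 0;0 0 0 0 0 0;0 0 0 0 0 0", "gripper": 0}}

```text
clock: 10.9
ee_pos: [436.6, -13.9, 44.8]
eef_rot: [-0.001, 0.706, 0.0, 0.708]
force: [-0.7, 0.4, 7.6]
opening: 44.2
```

Request:
{"name": "servo_tool", "arguments": {"plan": "-0.4 0 0 0 0 0;-0.9 0 0 0 0 0;-1 0 0 0 0 0;-1 0 0 0 0 0;-1 0 0 0 0 0;-0.5 -0.7 0.7 0 0 0;0 -0.85 0.88 0 0 0;0 -0.85 0.88 0 0 0;0 -0.85 0.88 0 0 0;0 -0.85 0.88 0 0 0;0 -0.75 0.88 0 0 0;0 0 0 0 0 0;0 0 0 0 0 0"}}

```text
clock: 12.2
ee_pos: [588.8, -159.3, 188.1]
eef_rot: [-0.0, 0.707, 0.0, 0.707]
force: [-0.7, 0.7, -2.6]
opening: 43.9
```

```bash
python3 - <<'E'
from h import *
go([590,-159.5,51],0.005)
c=viewer.calibration("wrist");p,d=viewer.grab_frame("wrist")
X=cloud(d,c)
cv2.imwrite("pics/w5.png",p)
m=(d>0)&(X[...,2]<6+4.5)&(X[...,2]>2)
for nm,xr,yr in (("packS",(515,655),(-198,-118)),("jarS",(545,630),(-280,-200)),("jarL",(570,655),(-55,25))):
    k=m&(X[...,0]>xr[0])&(X[...,0]<xr[1])&(X[...,1]>yr[0])&(X[...,1]<yr[1])
    Q=X[k];print(nm,len(Q),[np.round(q,1) for q in cv2.minAreaRect(Q[:,:2].astype(np.float32))])
s=monitor.state()["ee_pos"]
m=(d>0)
for k,r in enumerate(((s[0]-100,s[0]+80),(s[1]-60,s[1]+60),(s[2]-80,s[2]+45))): m&=(X[...,k]>r[0])&(X[...,k]<r[1])
Q=X[m]-s;print("held ext rel",np.percentile(Q,[1,99],axis=0).round(0).tolist())
E
```

```text
t 12.2 pos [ 588.8 -159.3  188.1] F [-0.7  0.7 -2.6] op 43.9
axes x [-0.001  0.    -1.   ] y [-0.001  1.     0.   ] z [ 1.     0.001 -0.001]
shift units [ 4.57 -0.01  0.04]
turn units [-0.05 -0.01 -0.  ] q6 now -1.91 after-frame shift [ 4.57 -0.01  0.04]
turn units [ 3.922e+01 -0.000e+00  1.000e-02] q6 now -1.91 after-frame shift [ 4.57  0.01 -0.04]
packS 1588 [array([ 542. , -158.8]), array([30.1, 64.3]), np.float64(0.1)]
jarS 2259 [array([ 589.9, -239.3]), array([61. , 60.3]), np.float64(68.2)]
jarL 2077 [array([615.7, -12.4]), array([59.5, 59.9]), np.float64(17.9)]
held ext rel [[-48.0, -33.0, -44.0], [44.0, 33.0, 44.0]]
```

View pics/w5.png

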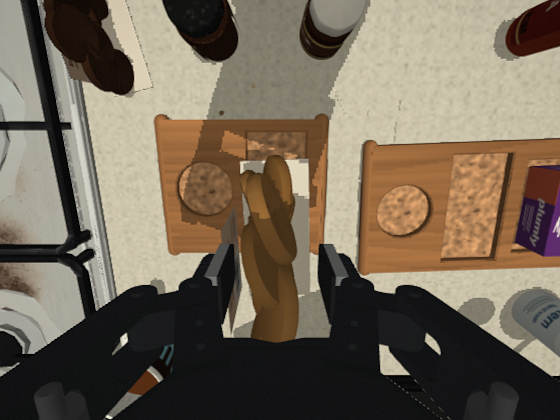

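The pack hangs straight over the recess: recess columns 245–308, pack about 240–300, label at about 235. Target y is -159. I'll lower it.

Request:
{"name": "servo_tool", "arguments": {"plan": "0.8 0 0.03 0 0 0;1 0 0 0 0 0;1 0 0 0 0 0;0.9 0 0 0 0 0;0.5 0 0 0 0 0;0.2 0 0 0 0 0;0.1 0 0 0 0 0;0.06 0 0 0 0 0;0 0 0 0 0 0"}}

```text
clock: 13.15
ee_pos: [590.6, -159.2, 52.0]
eef_rot: [-0.001, 0.707, 0.0, 0.708]
force: [-0.4, -0.1, -1.6]
opening: 44.3
```

Request:
{"name": "servo_tool", "arguments": {"plan": "0.05 0 0 0 0 0;0.05 0 0 0 0 0;0 0 0 0 0 0"}}

```text
clock: 13.45
ee_pos: [591.2, -159.2, 51.6]
eef_rot: [-0.001, 0.706, 0.0, 0.708]
force: [-9.9, 5.4, 28.1]
opening: 43.9
```

Request:
{"name": "servo_tool", "arguments": {"plan": "0 0 0 0 0 0;0 0 0 0 0 0;0 0 0 0 0 0;-0.3 0 0 0 0 0;-0.7 0 0 0 0 0;-1 0 0 0 0 0;-1 0 0 0 0 0;-1 0 0 0 0 0;-0.7 0.2 -0.8 0 0 0;0 0.3 -0.9 0 0 0;0 0.3 -0.9 0 0 0;0 0.3 -0.9 0 0 0;0 0.3 -0.9 0 0 0;0 0.12 -0.85 0 0 0;0 0 0 0 0 0;0 0 0 0 0 0", "gripper": 0.78}}

```text
clock: 15.05
ee_pos: [432.9, -113.9, 189.7]
eef_rot: [-0.001, 0.707, 0.0, 0.708]
force: [0.1, -0.0, -0.0]
opening: 66.7
```

```bash
python3 - <<'E'
from h import *
go([433.5,-114,42],0)
c=viewer.calibration("wrist");p,d=viewer.grab_frame("wrist")
X=cloud(d,c);cv2.imwrite("pics/w6.png",p)
for nm,xr,yr,z in (("coffee",(395,475),(-150,-80),92),("cocoa",(395,475),(-255,-185),98)):
    m=(d>0)&(abs(X[...,2]-z)<4)&(X[...,0]>xr[0])&(X[...,0]<xr[1])&(X[...,1]>yr[0])&(X[...,1]<yr[1])
    Q=X[m];print(nm,len(Q),cv2.minEnclosingCircle(Q[:,:2].astype(np.float32)))
for zr in ((5,30),(30,60),(60,95)):
    m=(d>0)
    for k,r in enumerate(((365,505),(-365,-290),zr)): m&=(X[...,k]>r[0])&(X[...,k]<r[1])
    Q=X[m]
    if len(Q)>5:print("dark",zr,len(Q),np.percentile(Q,[0.5,99.5],axis=0).round(0).tolist())
m=(d>0)
for k,r in enumerate(((510,670),(-195,-120),(25,120))): m&=(X[...,k]>r[0])&(X[...,k]<r[1])
Q=X[m];print("pale",len(Q),np.percentile(Q,[0.5,99.5],axis=0).round(0).tolist())
E
```

```text
t 15.1 pos [ 432.9 -113.9  189.7] F [ 0.1 -0.  -0. ] op 66.7
axes x [ 0.001 -0.001 -1.   ] y [-0.001  1.    -0.001] z [1.    0.001 0.001]
shift units [4.92 0.   0.01]
turn units [0.01 0.02 0.01] q6 now -1.93 after-frame shift [ 4.92 -0.    0.02]
turn units [-3.926e+01 -1.000e-02  3.000e-02] q6 now -1.93 after-frame shift [ 4.92  0.   -0.02]
coffee 1526 ((433.8988952636719, -113.697998046875), 19.737520217895508)
cocoa 1766 ((435.54644775390625, -218.12403869628906), 20.693557739257812)
dark (5, 30) 1090 [[366.0, -337.0, 5.0], [489.0, -294.0, 30.0]]
dark (30, 60) 2462 [[384.0, -339.0, 30.0], [488.0, -310.0, 60.0]]
dark (60, 95) 3104 [[390.0, -340.0, 60.0], [480.0, -315.0, 89.0]]
pale 1514 [[539.0, -186.0, 25.0], [611.0, -149.0, 95.0]]
```

View pics/w6.png

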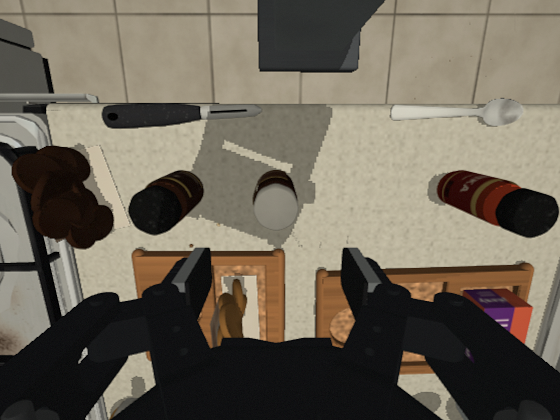

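The coffee lid is at (275,205), between the fingers. The lid circle fits with a radius of 19.7 mm, as expected. The pale pack stands in its recess. I'll grip the coffee jar.

Request:
{"name": "servo_tool", "arguments": {"plan": "0.9 0 0.03 0 0 0;1 0 0 0 0 0;1 0 0 0 0 0;1 0 0 0 0 0;0.7 0 0 0 0 0;0.3 0 0 0 0 0;0 0 0 0 0 0"}}

```text
clock: 15.8
ee_pos: [433.5, -113.7, 41.2]
eef_rot: [-0.0, 0.708, 0.001, 0.707]
force: [0.8, -0.6, 0.9]
opening: 66.7
```

Request:
{"name": "servo_tool", "arguments": {"plan": "0 0 0 0 0 0;0 0 0 0 0 0;0 0 0 0 0 0;0 0 0 0 0 0;0 0 0 0 0 0;0 0 0 0 0 0;0 0 0 0 0 0", "gripper": 0}}

```text
clock: 16.5
ee_pos: [434.3, -114.1, 43.1]
eef_rot: [-0.001, 0.706, 0.0, 0.708]
force: [-0.4, 0.3, 7.2]
opening: 44.1
```

Request:
{"name": "servo_tool", "arguments": {"plan": "-0.4 0 0 0 0 0;-0.8 0 0 0 0 0;-0.8 0 0 0 0 0;-0.5 0.4 0.75 0 0 0;0 0.5 0.9 0 0 0;0 0.5 0.9 0 0 0;0 0.5 0.9 0 0 0;0 0.5 0.9 0 0 0;0 0.5 0.9 0 0 0;0 0.43 0.8 0 0 0;0 0 0 0 0 0;0.8 0 0 0 0 0;0.8 0 0 0 0 0;0.4 0 0 0 0 0;0 0 0 0 0 0"}}

```text
clock: 18.0
ee_pos: [613.5, -13.7, 56.0]
eef_rot: [-0.0, 0.708, 0.0, 0.706]
force: [-1.4, 0.1, -0.7]
opening: 43.9
```

```bash
python3 - <<'E'
from h import *
go([615.5,-14.2,50.5],0)
E
```

```text
t 18.0 pos [613.5 -13.7  56. ] F [-1.4  0.1 -0.7] op 43.9
axes x [-0.003  0.    -1.   ] y [-0.001  1.     0.   ] z [ 1.     0.001 -0.003]
shift units [ 0.18 -0.02  0.07]
turn units [ 0.01 -0.04 -0.  ] q6 now -1.67 after-frame shift [ 0.18 -0.02  0.07]
turn units [-39.26   0.    -0.06] q6 now -1.67 after-frame shift [ 0.18  0.02 -0.07]
```

Request:
{"name": "servo_tool", "arguments": {"plan": "0 0 0.06 0 0 0;0.1 0 0 0 0 0;0.1 0 0 0 0 0;0.08 0 0 0 0 0;0 0 0 0 0 0"}}

```text
clock: 18.5
ee_pos: [617.0, -13.6, 50.1]
eef_rot: [-0.001, 0.707, 0.0, 0.707]
force: [-4.4, 0.7, 12.3]
opening: 43.9
```

Request:
{"name": "servo_tool", "arguments": {"plan": "0 0 0 0 0 0;0 0 0 0 0 0;0 0 0 0 0 0;-0.3 0 0 0 0 0;-0.7 0 0 0 0 0;-1 0 0 0 0 0;-1 0 0 0 0 0;-0.8 0 0 0 0 0;0 -0.97 -0.86 0 0 0;0 -0.97 -0.86 0 0 0;0 -0.97 -0.86 0 0 0;0 -0.97 -0.86 0 0 0;0 -0.97 -0.86 0 0 0;0 -0.97 -0.86 0 0 0;0 -0.97 -0.86 0 0 0;0 0 0 0 0 0;0 0 0 0 0 0", "gripper": 0.78}}

```text
clock: 20.2
ee_pos: [436.2, -218.0, 163.2]
eef_rot: [0.0, 0.707, -0.0, 0.707]
force: [0.6, 0.9, 0.1]
opening: 66.1
```

```bash
python3 - <<'E'
from h import *
go([435.5,-218,45],0)
c=viewer.calibration("wrist");p,d=viewer.grab_frame("wrist")
X=cloud(d,c);cv2.imwrite("pics/w7.png",p)
for nm,xr,yr,z in (("cocoa",(395,475),(-255,-185),98),("coffee placed",(585,645),(-50,20),99)):
    m=(d>0)&(abs(X[...,2]-z)<4)&(X[...,0]>xr[0])&(X[...,0]<xr[1])&(X[...,1]>yr[0])&(X[...,1]<yr[1])
    Q=X[m];print(nm,len(Q),cv2.minEnclosingCircle(Q[:,:2].astype(np.float32)) if len(Q)>3 else "", np.median(Q[:,2]))
for zr in ((5,30),(30,60),(60,95)):
    m=(d>0)
    for k,r in enumerate(((370,505),(-365,-290),zr)): m&=(X[...,k]>r[0])&(X[...,k]<r[1])
    Q=X[m]
    if len(Q)>5:print("dark",zr,len(Q),np.percentile(Q,[0.5,99.5],axis=0).round(0).tolist())
E
```

```text
t 20.2 pos [ 436.2 -218.   163.2] F [0.6 0.9 0.1] op 66.1
axes x [ 0.001 -0.    -1.   ] y [ 0.  1. -0.] z [ 1.    -0.     0.001]
shift units [ 3.94  0.   -0.03]
turn units [-0.    0.01  0.  ] q6 now -2.13 after-frame shift [ 3.94 -0.   -0.02]
turn units [ 3.927e+01  1.000e-02 -2.000e-02] q6 now -2.13 after-frame shift [3.94 0.   0.02]
cocoa 2169 ((435.3888854980469, -218.47573852539062), 20.569103240966797) 97.9788286938739
coffee placed 0  nan
dark (5, 30) 637 [[392.0, -333.0, 5.0], [489.0, -307.0, 30.0]]
dark (30, 60) 1961 [[384.0, -351.0, 30.0], [488.0, -310.0, 60.0]]
dark (60, 95) 2923 [[390.0, -341.0, 60.0], [480.0, -315.0, 89.0]]
  return _methods._mean(a, axis=axis, dtype=dtype,
  ret = ret.dtype.type(ret / rcount)
```

View pics/w7.png

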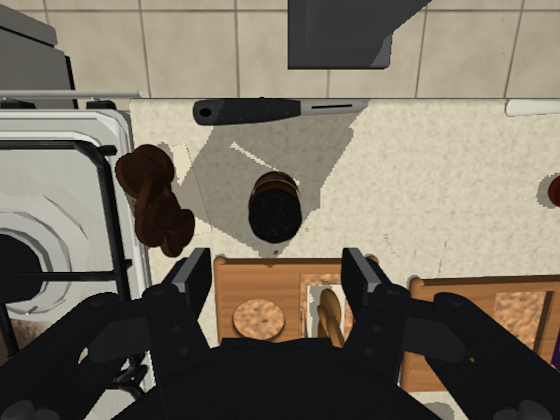

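The cocoa lid is at (275,213), centred between the fingers, with a fitted radius of 20.6 mm. I'll grip it and carry it to (590,-239.3).

Request:
{"name": "servo_tool", "arguments": {"plan": "0.9 0 -0.03 0 0 0;1 0 0 0 0 0;1 0 0 0 0 0;0.7 0 0 0 0 0;0.33 0 0 0 0 0;0 0 0 0 0 0"}}

```text
clock: 20.85
ee_pos: [435.5, -216.7, 44.0]
eef_rot: [-0.001, 0.708, 0.001, 0.707]
force: [0.2, 0.1, 0.5]
opening: 66.6
```

Request:
{"name": "servo_tool", "arguments": {"plan": "0 0 0 0 0 0;0 0 0 0 0 0;0 0 0 0 0 0;0 0 0 0 0 0;0 0 0 0 0 0;0 0 0 0 0 0;0 0 0 0 0 0", "gripper": 0}}

```text
clock: 21.55
ee_pos: [436.1, -217.8, 45.8]
eef_rot: [-0.001, 0.706, 0.0, 0.708]
force: [0.4, 2.1, 6.7]
opening: 46.0
```

Request:
{"name": "servo_tool", "arguments": {"plan": "-0.4 0 0 0 0 0;-0.8 0 0 0 0 0;-0.8 0 0 0 0 0;-0.5 -0.1 0.75 0 0 0;0 -0.15 0.9 0 0 0;0 -0.15 0.9 0 0 0;0 -0.15 0.9 0 0 0;0 -0.15 0.9 0 0 0;0 0 0.76 0 0 0;0 0 0 0 0 0;0.8 0 0 0 0 0;0.8 0 0 0 0 0;0.4 0 0 0 0 0;0 0 0 0 0 0"}}

```text
clock: 22.95
ee_pos: [587.5, -238.0, 58.7]
eef_rot: [0.0, 0.708, 0.001, 0.706]
force: [-0.2, 1.1, -0.9]
opening: 46.0
```

```bash
python3 - <<'E'
from h import *
go([590,-239.3,53],0)
E
```

```text
t 22.9 pos [ 587.5 -238.    58.7] F [-0.2  1.1 -0.9] op 46.0
axes x [-0.003  0.001 -1.   ] y [-0.001  1.     0.001] z [ 1.     0.001 -0.003]
shift units [ 0.19 -0.04  0.09]
turn units [ 0.02 -0.03 -0.02] q6 now -2.03 after-frame shift [ 0.19 -0.04  0.08]
turn units [-3.925e+01  2.000e-02 -5.000e-02] q6 now -2.03 after-frame shift [ 0.19  0.04 -0.08]
```

Request:
{"name": "servo_tool", "arguments": {"plan": "0 -0.04 0.06 0 0 0;0.1 0 0 0 0 0;0.1 0 0 0 0 0;0.08 0 0 0 0 0;0 0 0 0 0 0"}}

```text
clock: 23.45
ee_pos: [591.0, -240.0, 52.6]
eef_rot: [-0.001, 0.707, 0.0, 0.708]
force: [-2.8, 0.1, 9.4]
opening: 46.4
```

Request:
{"name": "servo_tool", "arguments": {"plan": "0 0 0 0 0 0;0 0 0 0 0 0;0 0 0 0 0 0;-0.3 0 0 0 0 0;-0.7 0 0 0 0 0;-1 0 0 0 0 0;-1 0 0 0 0 0;-1 0 0 0 0 0", "gripper": 0.68}}

```text
clock: 24.25
ee_pos: [590.4, -239.4, 173.1]
eef_rot: [-0.001, 0.707, 0.0, 0.707]
force: [-0.2, -0.4, 0.5]
opening: 58.0
```

Request:
{"name": "servo_tool", "arguments": {"plan": "0 -0.5 -0.85 0 0 0;0 -0.5 -0.86 0 0 0;0 -0.5 -0.86 0 0 0;0 -0.5 -0.86 0 0 0;0 -0.5 -0.86 0 0 0;0 -0.5 -0.86 0 0 0;0 0 0 0 0 0;0 0 0 0 0 0", "gripper": 1}}

```text
clock: 25.05
ee_pos: [436.1, -330.0, 172.0]
eef_rot: [-0.0, 0.707, -0.0, 0.707]
force: [-0.1, -0.1, 0.3]
opening: 85.5
```

```bash
python3 - <<'E'
from h import *
go([436.5,-331,43],0)
c=viewer.calibration("wrist");p,d=viewer.grab_frame("wrist")
X=cloud(d,c)
for z,col in ((89,(0,255,0)),(0,(0,0,255))):
    b=np.array([[436.5+a*54.5,-331+e*24,z] for a,e in((-1,-1),(1,-1),(1,1),(-1,1))])
    cv2.polylines(p,[proj(b,c).round().astype(int)],True,col,1)
cv2.imwrite("pics/w8.png",p)
for zr in ((5,30),(30,60),(60,95)):
    m=(d>0)
    for k,r in enumerate(((370,505),(-368,-290),zr)): m&=(X[...,k]>r[0])&(X[...,k]<r[1])
    Q=X[m]
    if len(Q)>5:print("dark",zr,len(Q),np.percentile(Q,[0.5,99.5],axis=0).round(0).tolist(),[np.round(k,1) for k in cv2.minAreaRect(Q[:,:2].astype(np.float32))])
E
```

```text
t 25.1 pos [ 436.1 -330.   172. ] F [-0.1 -0.1  0.3] op 85.5
axes x [ 0.001 -0.    -1.   ] y [-0.  1. -0.] z [1.    0.    0.001]
shift units [ 4.3  -0.03  0.01]
turn units [0.   0.01 0.01] q6 now -2.3 after-frame shift [ 4.3  -0.03  0.01]
turn units [-3.927e+01 -1.000e-02  1.000e-02] q6 now -2.3 after-frame shift [ 4.3   0.03 -0.01]
dark (5, 30) 232 [[386.0, -352.0, 6.0], [484.0, -307.0, 30.0]] [array([ 437.3, -330.2]), array([104.2,  36.4]), np.float64(12.8)]
dark (30, 60) 632 [[384.0, -352.0, 30.0], [486.0, -310.0, 60.0]] [array([ 437.2, -331.6]), array([105.7,  34.2]), np.float64(11.9)]
dark (60, 95) 1971 [[390.0, -342.0, 60.0], [481.0, -316.0, 89.0]] [array([ 436.1, -325.5]), array([96. , 24.4]), np.float64(7.7)]
```

View pics/w8.png

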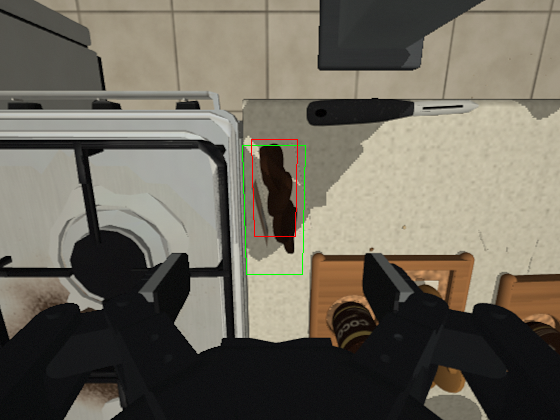

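The dark pack is yawed about +0.19 rad: biscuits from (268,150) to (288,250), label line from (253,175) to (268,240). Its centre matches the guide. I'll turn the jaws by -2.3 units, then descend and pinch.

Request:
{"name": "servo_tool", "arguments": {"plan": "0.6 -0.03 0 -0.8 0 0;0.6 0 0 -0.8 0 0;0.6 0 0 -0.7 0 0;0.9 0 0 0 0 0;0.8 0 0 0 0 0;0.5 0 0 0 0 0;0.27 0 0 0 0 0;0 0 0 0 0 0"}}

```text
clock: 25.9
ee_pos: [436.3, -330.3, 42.7]
eef_rot: [-0.065, 0.704, 0.066, 0.704]
force: [-0.1, 0.2, -0.8]
opening: 85.3
```

Request:
{"name": "servo_tool", "arguments": {"plan": "0 0 0 0 0 0;0 0 0 0 0 0;0 0 0 0 0 0;0 0 0 0 0 0;0 0 0 0 0 0;0 0 0 0 0 0;0 0 0 0 0 0;0 0 0 0 0 0", "gripper": 0}}

```text
clock: 26.7
ee_pos: [436.4, -330.9, 44.0]
eef_rot: [-0.066, 0.704, 0.065, 0.704]
force: [-0.9, 1.0, 6.8]
opening: 43.7
```

Request:
{"name": "servo_tool", "arguments": {"plan": "-0.4 0 0 0 0 0;-0.9 0 0 0 0 0;-1 0 0 0 0 0;-1 0 0 0 0 0;-1 0 0 0 0 0;-0.8 0 0 0 0 0;0 0 0 0.7 0 0;0 0 0 0.7 0 0;0 0 0 0.44 0 0;0 0 0 0 0 0"}}

```text
clock: 27.7
ee_pos: [436.0, -330.6, 196.9]
eef_rot: [-0.013, 0.707, 0.013, 0.707]
force: [0.4, 0.5, -0.9]
opening: 43.7
```

```bash
python3 - <<'E'
from h import *
go([612.8,65.5,52],0.037)
E
```

```text
t 27.7 pos [ 436.  -330.6  196.9] F [ 0.4  0.5 -0.9] op 43.7
axes x [ 0. -0. -1.] y [-0.038  0.999 -0.   ] z [0.999 0.038 0.   ]
shift units [ 4.83 12.97  6.39]
turn units [0.01 0.   0.01] q6 now -2.34 after-frame shift [ 4.83 12.98  6.38]
turn units [-3.926e+01 -1.000e-02  1.000e-02] q6 now -2.34 after-frame shift [  4.83 -12.98  -6.38]
```

Request:
{"name": "servo_tool", "arguments": {"plan": "0 0.92 0.456 0 0 0;0 0.93 0.456 0 0 0;0 0.93 0.456 0 0 0;0 0.93 0.456 0 0 0;0 0.93 0.456 0 0 0;0 0.93 0.456 0 0 0;0 0.93 0.456 0 0 0;0 0.93 0.456 0 0 0;0 0.93 0.456 0 0 0;0 0.93 0.456 0 0 0;0 0.93 0.456 0 0 0;0 0.93 0.456 0 0 0;0 0.93 0.456 0 0 0;0 0.9 0.456 0 0 0;0 0 0 0 0 0;0 0 0 0 0 0"}}

```text
clock: 29.3
ee_pos: [612.5, 66.1, 196.2]
eef_rot: [-0.014, 0.707, 0.014, 0.707]
force: [-0.0, -0.9, -2.0]
opening: 43.6
```

```bash
python3 - <<'E'
from h import *
go([612.8,65.5,52],0.037)
c=viewer.calibration("wrist");p,d=viewer.grab_frame("wrist")
X=cloud(d,c);cv2.imwrite("pics/w9.png",p)
for nm,xr,yr,zr in (("packL floor",(540,680),(25,105),(2,10.5)),("carton",(550,665),(115,190),(42,52)),("coffee lid",(585,650),(-50,20),(95,103)),("pale",(510,670),(-200,-120),(25,110)),("cocoa lid",(560,625),(-275,-205),(100,110))):
    m=(d>0)
    for k,r in enumerate((xr,yr,zr)): m&=(X[...,k]>r[0])&(X[...,k]<r[1])
    Q=X[m];
    if len(Q)>10:print(nm,len(Q),np.median(Q[:,2]).round(1),[np.round(q,1) for q in cv2.minAreaRect(Q[:,:2].astype(np.float32))],np.percentile(Q,[1,99],axis=0).round(0).tolist())
E
```

```text
t 29.3 pos [612.5  66.1 196.2] F [-0.  -0.9 -2. ] op 43.6
axes x [-0. -0. -1.] y [-0.04   0.999 -0.   ] z [ 0.999  0.04  -0.   ]
shift units [ 4.81 -0.02  0.01]
turn units [ 0.04 -0.    0.  ] q6 now -1.58 after-frame shift [ 4.81 -0.02  0.01]
turn units [-3.923e+01 -0.000e+00 -1.000e-02] q6 now -1.58 after-frame shift [ 4.81  0.02 -0.01]
packL floor 1697 7.7 [array([566.9,  64.5]), array([34.2, 64.3]), np.float64(2.3)] [[549.0, 33.0, 6.0], [583.0, 96.0, 9.0]]
carton 4748 47.2 [array([608.1, 151.3]), array([92.2, 55.8]), np.float64(2.2)] [[562.0, 123.0, 45.0], [653.0, 178.0, 49.0]]
coffee lid 1552 98.9 [array([616.8, -13.2]), array([38.1, 38.3]), np.float64(65.9)] [[598.0, -31.0, 96.0], [634.0, 5.0, 100.0]]
pale 6115 67.1 [array([ 592.5, -163.7]), array([ 31.4, 108.5]), np.float64(82.7)] [[543.0, -169.0, 26.0], [642.0, -149.0, 95.0]]
```

View pics/w9.png

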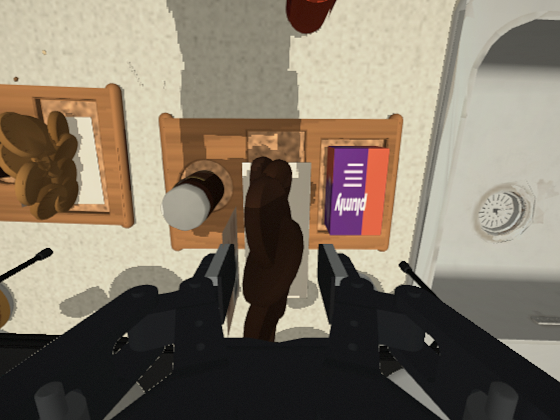

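All good: carton seated (top z 47.2), coffee seated (top 98.9, about 2 mm from centre). The dark pack hangs over its recess at columns 245–300. I'll lower it.

Request:
{"name": "servo_tool", "arguments": {"plan": "0.8 0 0 0 0 0;1 0 0 0 0 0;1 0 0 0 0 0;1 0 0 0 0 0;0.6 0 0 0 0 0;0.2 0 0 0 0 0;0.1 0 0 0 0 0;0.06 0 0 0 0 0;0 0 0 0 0 0"}}

```text
clock: 30.25
ee_pos: [613.0, 65.7, 54.3]
eef_rot: [-0.013, 0.707, 0.013, 0.707]
force: [0.8, 0.4, -2.0]
opening: 43.2
```

Request:
{"name": "servo_tool", "arguments": {"plan": "0.05 0 0 0 0 0;0.05 0 0 0 0 0;0 0 0 0 0 0"}}

```text
clock: 30.55
ee_pos: [612.9, 65.8, 51.0]
eef_rot: [-0.014, 0.707, 0.014, 0.707]
force: [-1.6, -0.3, 3.9]
opening: 43.6
```

Request:
{"name": "servo_tool", "arguments": {"plan": "0.03 0 0 0 0 0;0 0 0 0 0 0"}}

```text
clock: 30.75
ee_pos: [612.9, 65.9, 51.0]
eef_rot: [-0.014, 0.707, 0.014, 0.707]
force: [-6.0, -0.1, 14.2]
opening: 43.3
```

Request:
{"name": "servo_tool", "arguments": {"plan": "0 0 0 0 0 0;0 0 0 0 0 0;0 0 0 0 0 0;-0.3 0 0 0 0 0;-0.7 0 0 0 0 0;-1 0 0 0 0 0;-1 0 0 0 0 0;-1 0 0 0 0 0;-1 0 0 0 0 0;-1 0 0 0 0 0;-0.8 -0.8 -0.4 0 0 0;-0.8 -0.9 -0.4 0 0 0;-0.6 -0.9 -0.4 0 0 0;0 -0.9 -0.9 0 0 0;0 -0.9 -0.9 0 0 0;0 0 -0.9 0 0 0;0 0 0 0 0 0;0 0 0 0 0 0", "gripper": 0.7}}

```text
clock: 32.55
ee_pos: [500.9, -70.6, 296.3]
eef_rot: [-0.013, 0.706, 0.013, 0.707]
force: [1.3, 0.5, -0.8]
opening: 60.0
```

```bash
python3 - <<'E'
from h import *
go(None)
for n in ("wrist","side","scene"):
    c=viewer.calibration(n);p,d=viewer.grab_frame(n)
    X=cloud(d,c);cv2.imwrite(f"pics/{n}F.png",p);print(n)
    for nm,xr,yr,zr in (("carton",(550,665),(115,190),(42,52)),("dark",(540,680),(25,105),(25,110)),("coffee lid",(585,650),(-50,20),(94,104)),("pale",(510,670),(-200,-120),(25,110)),("cocoa lid",(560,625),(-275,-205),(100,110)),("spice",(390,475),(50,130),(110,120))):
        m=(d>0)
        for k,r in enumerate((xr,yr,zr)): m&=(X[...,k]>r[0])&(X[...,k]<r[1])
        Q=X[m];
        if len(Q)>10:print(nm,len(Q),np.percentile(Q[:,2],98).round(1),[np.round(q,1) for q in cv2.minAreaRect(Q[:,:2].astype(np.float32))],np.percentile(Q,[1,99],axis=0).round(0).tolist())
E
```

```text
t 32.5 pos [500.9 -70.6 296.3] F [ 1.3  0.5 -0.8] op 60.0
axes x [ 0.001 -0.    -1.   ] y [-0.038  0.999 -0.   ] z [0.999 0.038 0.001]
wrist
carton 2283 48.9 [array([608.3, 150.6]), array([92.8, 56.2]), np.float64(2.1)] [[562.0, 123.0, 43.0], [654.0, 178.0, 49.0]]
dark 897 95.6 [array([589.9,  59.6]), array([33.6, 58.7]), np.float64(69.0)] [[562.0, 40.0, 25.0], [615.0, 74.0, 96.0]]
coffee lid 655 100.6 [array([616.8, -13.6]), array([38.2, 37.7]), np.float64(22.9)] [[598.0, -32.0, 95.0], [634.0, 4.0, 101.0]]
pale 1068 94.8 [array([ 581. , -167.8]), array([36.9, 84.4]), np.float64(86.8)] [[540.0, -186.0, 30.0], [618.0, -150.0, 95.0]]
cocoa lid 809 106.3 [array([ 589.7, -239.4]), array([39.5, 39.8]), np.float64(66.7)] [[570.0, -258.0, 101.0], [609.0, -220.0, 107.0]]
spice 986 116.6 [array([433. ,  89.6]), array([35.8, 36.5]), np.float64(71.1)] [[416.0, 72.0, 111.0], [450.0, 106.0, 117.0]]
side
carton 216 48.3 [array([606.3, 149.8]), array([92.4, 57.9]), np.float64(1.4)] [[560.0, 121.0, 43.0], [651.0, 178.0, 48.0]]
dark 703 93.0 [array([612.4,  53.1]), array([ 35.2, 105.8]), np.float64(8
[... 625 characters left out ...]
5.6]), np.float64(2.2)] [[561.0, 124.0, 43.0], [652.0, 180.0, 48.0]]
dark 706 92.6 [array([614.8,  58.6]), array([108.3,  37.4]), np.float64(0.8)] [[561.0, 52.0, 26.0], [664.0, 76.0, 93.0]]
coffee lid 134 99.0 [array([614.7, -11. ]), array([39. , 35.5]), np.float64(48.8)] [[597.0, -30.0, 94.0], [633.0, 6.0, 99.0]]
pale 670 93.2 [array([ 591.7, -158.9]), array([109.1,  27.6]), np.float64(3.2)] [[540.0, -171.0, 25.0], [642.0, -149.0, 94.0]]
cocoa lid 33 105.0 [array([ 597. , -227.7]), array([12.6, 33.4]), np.float64(47.1)] [[582.0, -243.0, 101.0], [607.0, -219.0, 105.0]]
spice 228 115.3 [array([431.8,  91. ]), array([35.1, 35.7]), np.float64(68.5)] [[414.0, 75.0, 110.0], [449.0, 109.0, 115.0]]
```

View pics/wristF.png

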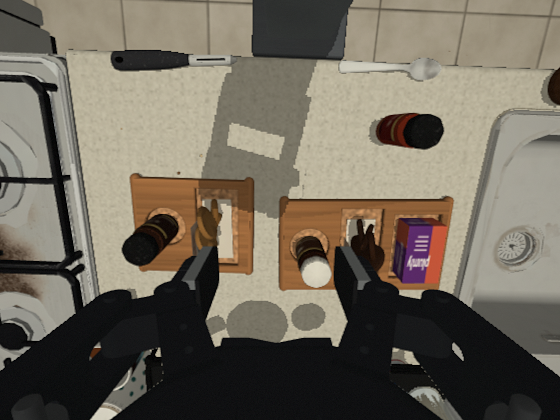

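View pics/sideF.png

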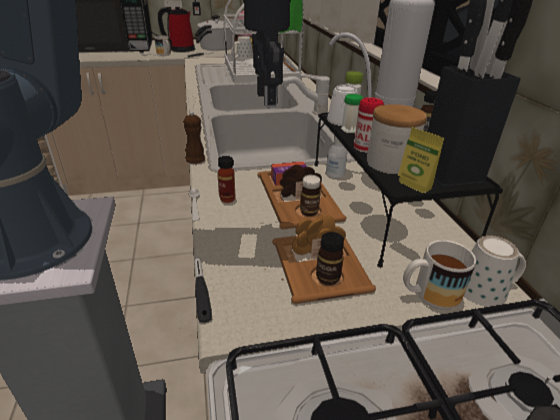

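Everything is seated. The wrist view shows all five items in their recesses and the spice jar still at (425,130). The side view agrees. Top heights are carton 48, coffee 100, cocoa 106 and packs about 94, each its own height plus the 7 mm floor. Handing in.

```bash
python3 -c "
from rig import arm
print(arm.hand_in())"
```

```text
the job is handed in; nothing more can be done
None
```

Both trays are made up and the job was handed in at about 33 s of the allowed 128 s. The large tray holds the coffee jar, dark biscuits and sugar carton. The small tray holds the cocoa jar and pale biscuits.

**Heights:** in the last wrist, side and scene pictures, every top stood at its own height plus the 7 mm recess floor, within 1–2 mm.

**Centring:** the carton and both jars measured within about 3 mm of their recess centres. The scene camera saw too little of the cocoa lid to measure it, so that one rests on the wrist and side views. The packs measured within about 3–5 mm, from partial outlines because their wrapping is clear. The scene and side cameras disagree by about 4 mm in y throughout, so I averaged them and checked against the wrist view.

**Spice jar and arm:** the spice jar still stands where it was, to within about 1 mm. The gripper is open and clear of everything. The largest wrist force I saw between moves was about 39 N, while seating the carton.

No check failed. I viewed 13 of the 14 budgeted pictures.

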